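Reverse the ratchet and tighten the basket-stand clamp

TASK

The steel clamp that anchors the basket stand is still set to loosen: tip the small direction lever on its ratchet head fully over to the clockwise side of the handle (seen from above), then swing the handle steadily anticlockwise to its far stop, feeling that it runs free. Then push the handle clockwise, in as many strokes as it takes, until the sliding jaw is firmly shut against the white foot rail of the baskets. Do not wind the jaw while the lever is still set to loosen, leave the lever tipped to the clockwise side at the end, and do not shift the bottle, the cups or the spoon rest.

Things in the scene. Friction and masses are not known exactly. Their poses are not given: they have to be found in the camera images.
- stand: Fixed marble offcut (290 x 410 x 20 mm: x -135 to 155, y -60 to 350) with two white baskets (near side at y 130 mm, top 220 mm above the table) and the dark steel case (62 x 62 mm, top 57 mm above the table) of a ratchet clamp. Origin on the table under the vertical axis of the ratchet head; z up; y points from clamp to baskets.
- head_top (a point): Centre of the top of the round steel ratchet head (56 mm across, 58 to 79 mm above the table), on the vertical axis about which the handle turns. Under the tab the head has a 50 mm wide block of the same height.
- handle (a joint): Angle (rad) of the ratchet handle about the head axis, growing anticlockwise seen from above, hard stops at 0 and 1.25. At angle q it points along (-cos q, -sin q) in the stand's x, y. Stays where left. At the grip it takes about 1 N running free, 3 to 6 N winding. 18 teeth: up to 0.4 rad is lost as a winding stroke starts. Swing at most 1 rad/s: a violent swing could throw the lever over.
- grip_mid (a point): Middle of the top of the handle's black rubber grip, 125 mm from the head axis, 80 mm above the table. The level handle is a neck 16 mm wide, 64 to 76 mm above the table, then from 85 to 167 mm from the axis the grip, 24 mm wide, 60 to 80 mm above the table. Below it is free room down to the marble (20 mm) or the table.
- lever (a joint): Sideways lean (rad) of the weighted direction lever. -0.5 (stop): leans to the anticlockwise side of the handle, loosen: swinging anticlockwise winds the jaw open, clockwise runs free. 0.5 (stop): leans clockwise, tighten: swinging clockwise winds the jaw shut, anticlockwise runs free (it nods by up to 0.35 at each tooth). Under 1 N at its top tips it; past upright it falls over and stays.
- tab (a point): Middle of the top edge of the lever's dark steel tab, 22 mm long (along the handle), 8 mm thick, spanning 33 to 63 mm from a level pivot that lies along the handle, 49 mm above the table. The tab stands 27 mm from the head axis on the handle's side. Upright its top is 112 mm above the table; on a stop 104 mm, and 30 mm to that side of the handle's middle line. Push it sideways.
- jaw (a joint): Travel (m) of the steel sliding jaw towards the foot rail, 0 open to 0.0209 shut against it (hard stop, felt as a sharp rise of force on the handle; above about 15 N at the grip the teeth may jump); it moves 11 mm per rad of winding and stays where it is left.
- jaw_face (a point): Top middle of the jaw's front face (46 mm wide pad, top 50 mm above the table); shut, this face touches the foot rail, which lies 130 mm from the head axis along the stand's y.
- bottle: Loose empty clear plastic bottle with twist cap, 64 mm across, 190 mm tall, standing on the table; origin at the centre of its underside. A bystander.
- cups: Three nested white melamine cups (72 mm across, 111 mm high in all), loose in the upper basket; origin at the centre of the underside. A bystander.
- spoon_rest: Loose white ceramic spoon rest, a 72 mm dish with a 50 mm tail, 12 mm high, on the marble beside the clamp; origin under the dish. A bystander.

How it is judged:
By the outcome, as a careful person would: the job done as asked, in the order asked, and still so for the second after the job is handed in, with the robot touching nothing.
It also fails if it takes over 64 s, if anything falls off the work surface, if the arm or the gripper's body presses on something with over 40 N, if the wrist force passes 120 N, or if a joint passes its speed limit or range.

ROBOT

A 6-joint arm with a two-finger parallel gripper is mounted at the origin on the work surface. World frame = base frame: x ahead of the robot, y to its left, z up, the work surface at z = 0. Lengths are in mm, angles in rad, forces in N, time in s.
With the tool pointing down it reaches from about 300 to 775 mm from the base axis. Payload 14.6 kg.
Tool frame: the origin (TCP) lies between the finger pads; the fingertips stand 8 mm ahead of it and the grasp point (between the pads) lies 11 mm behind it; z points along the fingers, y is the direction in which the jaws open and shut (so a half turn about z gives the same grasp; the last joint's range is limited). The gripper opens to 94 mm and grips with 3 to 60 N. Pads are 16 mm wide; open, the fingers measure 119 mm over their backs; the gripper's body (75 mm by 177 mm) begins 78 mm behind the grasp point.
Start: joints at [-0.067, 0.3, 1.521, -0, 1.321, -0.067], TCP at [549.99, -0.002, 213.446] pointing down, gripper open.
Joint ranges: [-3.03, 3.03], [-0.79, 2.21], [0.23, 2.52], [-1.04, 4.18], [0, 3.07], [-2.55, 2.55]. Speed limits (rad/s): [2.22, 2.22, 2.57, 3.14, 3.14, 3.14].

INTERFACE

Orientations are given as [roll, pitch, yaw] about the fixed x, y, z axes, in that order (R = Rz(yaw) Ry(pitch) Rx(roll)).
In Python, from cell import manip gives the robot as it stands. The module is installed in compiled form; this text tells all that it offers.
- The arm moves only by the tool send_rows, never from a script. Its argument "series" is a list that holds one entry, the list of rows, each a list of 5 numbers: the opening, from 0 (shut) to 1 (fully open), then the shift along the tool's x, y, z in mm, then the turn about the tool's z in degrees. In form: [[[gripper, dx, dy, dz, roll], ...]]. A call has 1 to 10 rows; each row is the pose to reach, as a shift and turn from the pose commanded when the call began, along the tool's axes at that moment; what a row does not reach only later rows make up. A row lasts 1/10 s, in which the tool goes at most 50 mm and 8.59 degrees, less where a joint would pass 70% of its speed; a pose out of reach is approached as far as the arm can. A call with a gripper value outside its range is refused whole. The fingers move at their own pace and stop on an object; "newtons" is the grip in N (left out, the last holds). Time passes only in rows, so rows that repeat a pose let the fingers close. It gives the time, the measured TCP pose, the force and the opening at its end, in the units of the state.
- manip.read_state(): the state, without advancing time (a new reading comes with each control period).
- manip.camera(name): name is "scene" or "side" or "wrist"; returns a dict with "img" (400x640x3 uint8, red, green, blue), "vfov" (degrees; the focal length in pixels is half the picture's height over the tangent of half this angle, whatever the lens; pixels are square), "cx", "cy" (the principal point, pixels), "dist" ([k1, k2, p1, p2, k3] as OpenCV has them; the pictures are not rectified), "pose" (4x4, takes a point from camera to world coordinates); the wrist camera has in their place "T_tool_cam" (4x4, takes a point from camera to tool coordinates, whose origin is the TCP and whose axes are the flange's). Camera axes: x right, y down, z forward; pixel columns grow to the right and rows downward; lengths in mm; the calibration is good to about 2 mm. A picture is of the moment at which its call begins: read the wrist's pose just before it. There is no depth.
- manip.sign_off(): hands the job in, once; it reports no verdict.
Trained networks look in a picture, given as the dict that the camera call returned (one of the last four; its "shot" number tells which), for a name from the list of things; names that differ only in an ending like _2 or _b are one class to them, and where a whole thing is asked for, a point or a joint stands for the part that bears it (a point fixed in the world has none). Each returns a list of dicts, best first, with "conf" (0 to 1); they miss things now and then, are a little off and sometimes report something else, mostly with a low value. They report only what shows in the picture. A call takes as long as a camera call.
- manip.find_in(target, picture): "rect" ([left, top, width, height] in pixels, round what is visible of it).
- manip.silhouettes(target, picture): "pixels" (400x640 bool, what is visible of it) and "rect" ([left, top, width, height] in pixels, round what is visible of it).
The state is a dict: "clock": time; "joints": joint angles; "qd": joint speeds; "effort": joint torques, N m; "eef_pos": TCP position; "eef_rot": TCP orientation; "wrist_force": force on the tool from outside, world axes, zero at the start; "moment": the same for the moment, N m; "finger_gap": finger opening in mm.
Only numpy, scipy, OpenCV 4.12 (cv2) and the standard library are available. Lean on these libraries where they do the work, as an engineer would, in place of code of your own. Each camera call takes 0.05 s, during which the arm holds its last target. There are 200 camera calls.

## Working session

There is one attempt and no reset: what is moved stays moved. The work goes in short steps, Python scripts to look and compute and a tool call to move; the robot and the scene stay as the last step left them, time stands still between calls to the robot, and variables do not carry over. Pictures are saved under pics/ and viewed, about 8 in all and at most 12, crops included, and the job is handed in when it is done.

Besides the shell and the picture viewer there is one more tool, called after "Call:" by a JSON object that holds its "method" and its "body". send_rows: Moves the arm, as the interface text tells. Its arguments: {"type":"object","properties":{"series":{"type":"array"},"newtons":{"type":"number"}},"required":["series"]}

```bash
mkdir -p pics; cat > h.py <<'E'
import numpy as np, cv2
from scipy.spatial.transform import Rotation as R
from cell import manip
def cam(n):
    s=manip.read_state(); c=manip.camera(n)
    if n=="wrist":
        T=np.eye(4);T[:3,:3]=R.from_euler('xyz',s['eef_rot']).as_matrix();T[:3,3]=s['eef_pos']
        c['pose']=T@np.array(c['T_tool_cam'])
    c['pose']=np.array(c['pose'])
    f=200/np.tan(np.radians(c['vfov'])/2); c['K']=np.array([[f,0,c['cx']],[0,f,c['cy']],[0,0,1]])
    return c
def ray(c,uv):
    p=cv2.undistortPoints(np.array([[uv]],float),c['K'],np.array(c['dist'],float))[0,0]
    return c['pose'][:3,3],c['pose'][:3,:3]@np.array([p[0],p[1],1])
def at_z(c,uv,z):
    o,d=ray(c,uv); return o+d*(z-o[2])/d[2]
def tri(obs):
    A=np.zeros((3,3));b=np.zeros(3)
    L=[]
    for c,uv in obs:
        o,d=ray(c,uv); d=d/np.linalg.norm(d);P=np.eye(3)-np.outer(d,d);A+=P;b+=P@o;L.append((P,o))
    x=np.linalg.solve(A,b); return x,[round(float(np.linalg.norm(P@(x-o))),1) for P,o in L]
def proj(c,X):
    M=np.linalg.inv(c['pose']); return cv2.projectPoints(np.array(X,float).reshape(-1,3),cv2.Rodrigues(M[:3,:3])[0],M[:3,3],c['K'],np.array(c['dist'],float))[0][:,0]
def save(c,n,im=None): cv2.imwrite('pics/'+n,cv2.cvtColor(c['img'] if im is None else im,cv2.COLOR_RGB2BGR))
E
python3 - <<'E'
from h import *
print(manip.read_state())
C=[cam(n) for n in("scene","side","wrist")]
for c,n in zip(C,("scene","side","wrist")):
    save(c,n+'0.png'); print(n,c['pose'].round(2).tolist())
    for t in("stand","head_top","handle","grip_mid","lever","tab","jaw","jaw_face","bottle","cups","spoon_rest"):
        r=manip.find_in(t,c)
        print(t,[(round(x['conf'],2),[round(v) for v in x['rect']]) for x in r[:2]])
cv2.imwrite('pics/a.png',cv2.resize(cv2.vconcat([cv2.imread('pics/scene0.png'),cv2.imread('pics/side0.png')]),(480,600)))
E
```

```text
{'clock': 0.0, 'joints': array([-6.66012822e-02,  3.00472328e-01,  1.52160802e+00, -1.97260075e-05,
        1.32068591e+00, -6.66324260e-02]), 'qd': array([-0.00077878, -0.00043169,  0.00212719, -0.00079939,  0.00164267,
        0.0006951 ]), 'effort': array([-1.53750298e-03, -5.31805658e+01, -3.52735734e+01,  7.07558286e-02,
        2.43994006e-02, -4.79655944e-05]), 'eef_pos': array([5.49738314e+02, 8.78510092e-03, 2.12874252e+02]), 'eef_rot': array([-3.14042038e+00, -5.90784498e-05,  1.57083233e+00]), 'wrist_force': array([ 0.58163908, -0.26515917,  0.22152299]), 'moment': array([ 0.01898086, -0.03887419,  0.01031802]), 'finger_gap': 94.10748134891864}
scene [[0.69, 0.53, -0.49, 1031.23], [0.72, -0.51, 0.47, -397.18], [0.0, -0.68, -0.73, 763.11], [0.0, 0.0, 0.0, 1.0]]
stand [(0.59, [253, 68, 228, 225])]
head_top [(0.98, [250, 69, 230, 221])]
handle [(0.98, [251, 175, 76, 52])]
grip_mid [(0.82, [254, 171, 75, 51])]
lever [(0.48, [290, 200, 14, 9])]
tab [(0.59, [329, 184, 33, 30]), (0.4, [347, 82, 39, 59])]
jaw [(0.67, [330, 186, 32, 26])]
jaw_face [(0.97, [326, 183, 34, 30])]
bottl
[... 489 characters left out ...]
 []
jaw [(0.52, [284, 195, 17, 13])]
jaw_face [(0.59, [284, 197, 20, 12]), (0.25, [216, 96, 145, 171])]
bottle [(0.69, [344, 197, 38, 86])]
cups [(0.66, [251, 120, 27, 32])]
spoon_rest [(0.64, [310, 206, 41, 18]), (0.29, [281, 216, 12, 7])]
wrist [[1.0, 0.0, -0.0, 549.83], [-0.0, -0.96, -0.28, 81.47], [-0.0, 0.28, -0.96, 384.39], [0.0, 0.0, 0.0, 1.0]]
stand [(0.82, [186, 0, 336, 206])]
head_top []
handle [(0.7, [313, 178, 27, 29]), (0.61, [188, 132, 189, 77])]
grip_mid [(0.73, [186, 134, 191, 74])]
lever [(0.82, [314, 178, 23, 26]), (0.56, [417, 219, 94, 93])]
tab []
jaw [(0.68, [323, 40, 51, 88])]
jaw_face [(0.76, [325, 38, 45, 88])]
bottle []
cups []
spoon_rest [(0.79, [366, 80, 104, 66])]
```

View pics/scene0.png

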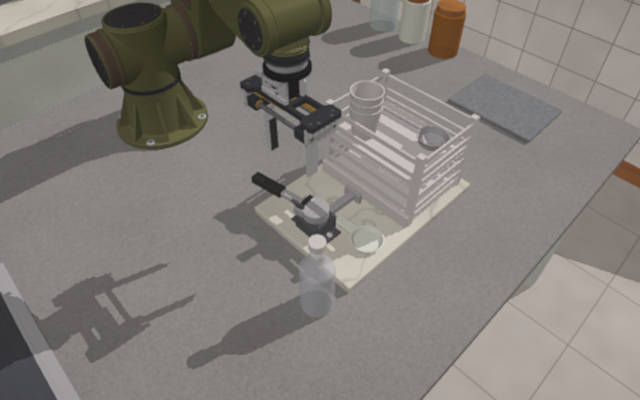

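View pics/side0.png

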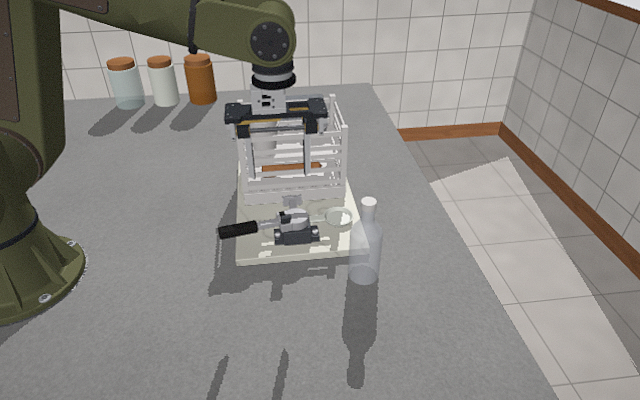

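View pics/wrist0.png

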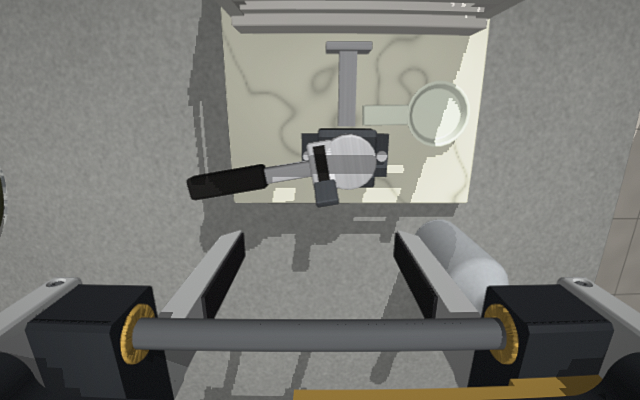

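```bash
python3 - <<'E'
from h import *
c=cam("wrist");s=cam("scene");d=cam("side")
H=at_z(c,(350,161),79)
print('head',H,proj(s,H),proj(d,H))
for n,uv,z in(("grip near",(267,176),80),("grip far",(188,187),80),("tab",(327,199),104),("marL",(233,203),20),("marR",(467,203),20),("jaw",(349,49),50),("railL",(232,36),20),("spoon",(437,114),12)):
    p=at_z(c,uv,z);print(n,p.round(1),np.linalg.norm((p-H)[:2]).round(1),(p-H)[:2].round(1))
for t in('bottle','handle','lever','grip_mid'):
  for n,v in(('c',c),('s',s),('d',d)):
    r=manip.silhouettes(t,v)
    if r:
      m=r[0]['pixels'];ys,xs=np.nonzero(m);print(t,n,round(r[0]['conf'],2),r[0]['rect'],xs.mean().round(1),ys.mean().round(1))
# bottle base
print(at_z(s,(317,300),15),at_z(d,(364,275),15), 'cap',tri([(s,(317,241)),(d,(369,201))]))
im=np.hstack([cv2.resize(s['img'][160:240,240:400],(640,320),interpolation=cv2.INTER_CUBIC)]);im2=cv2.resize(d['img'][180:260,210:370],(640,320),interpolation=cv2.INTER_CUBIC)
save(c,'z1.png',cv2.resize(np.vstack([im,im2]),(600,600)))
E
```

```text
head [580.57651403  32.37514332  79.        ] [[316.24656622 206.42606318]] [[296.33634148 215.06435938]]
grip near [497.7  17.5  80. ] 84.2 [-82.9 -14.9]
grip far [416.3   6.2  80. ] 166.4 [-164.3  -26.2]
tab [5.574e+02 4.000e-01 1.040e+02] 39.5 [-23.2 -32. ]
marL [443.8 -29.   20. ] 149.9 [-136.8  -61.4]
marR [733.5 -29.1  20. ] 164.8 [153.  -61.4]
jaw [579.7 140.1  50. ] 107.8 [ -0.9 107.7]
railL [456.1 159.   20. ] 177.6 [-124.5  126.6]
spoon [687.8  77.3  12. ] 116.3 [107.3  44.9]
bottle c 0.96 [417.4, 220.3, 87.8, 92.7] 462.1 259.7
bottle s 0.71 [298.2, 234.6, 35.9, 80.1] 316.4 278.0
bottle d 0.58 [347.5, 196.2, 35.6, 86.3] 365.4 244.8
handle c 0.96 [185.6, 133.2, 192.3, 73.5] 298.0 171.5
handle s 0.72 [251.5, 173.7, 77.4, 51.6] 295.6 200.4
handle d 0.72 [222.5, 207.7, 86.4, 30.3] 267.5 224.2
lever c 0.78 [315.9, 179.0, 21.3, 29.3] 324.7 193.3
lever d 0.5 [346.5, 199.6, 36.9, 83.5] 365.3 245.3
grip_mid c 0.69 [187.8, 133.9, 188.5, 73.1] 297.8 171.4
grip_mid s 0.88 [254.8, 171.7, 74.2, 53.2] 294.4 199.7
grip_mid d 0.91 [217.7, 207.8, 88.1, 35.4] 267.8 224.1
[710.15304837 -89.33643217  15.        ] [ 704.17346741 -101.11360387   15.        ] cap (array([707.1855983 , -86.58835902, 189.79239557]), [0.9, 0.9])
```

View pics/z1.png

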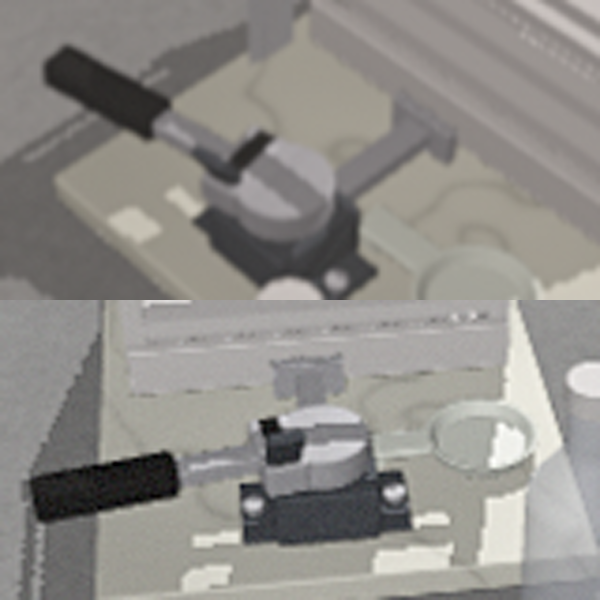

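Call:
{"method": "send_rows", "body": {"series": [[[0,-13,6,0,0],[0,-26,12,0,0],[0,-26,12,0,0],[0,-26,12,30,0],[0,-26,12,60,0],[0,-26,12,85,0],[0,-26,12,105,0],[0,-26,12,115,0],[0,-26,12,115,0],[0,-26,12,115,0]]]}}

```text
clock: 3.55
eef_pos: [562.4, -26.1, 99.3]
eef_rot: [3.141, 0.0, 1.571]
wrist_force: [-0.0, -0.3, -0.4]
finger_gap: 17.6
```

Call:
{"method": "send_rows", "body": {"series": [[[0,6,-1,0,0],[0,12,-2,0,0],[0,18,-3,0,0],[0,24,-4,0,0],[0,30,-5,0,0],[0,36,-6,0,0],[0,42,-6,0,0],[0,48,-7,0,0],[0,54,-8,0,0],[0,58,-9,0,0]]]}}

```text
clock: 4.55
eef_pos: [552.9, 32.6, 98.4]
eef_rot: [-3.141, -0.0, 1.571]
wrist_force: [0.7, -0.4, 0.2]
finger_gap: 0.5
```

```bash
python3 - <<'E'
from h import *
st=manip.read_state();print(st['eef_pos'],st['wrist_force'],st['finger_gap'],st['joints'])
c=cam("wrist");d=cam("side")
save(c,'w2.png',np.hstack([c['img'][:, 160:480],cv2.resize(d['img'][180:260,220:340],(600,400),interpolation=cv2.INTER_CUBIC)[:,:480]]))
E
```

```text
[552.88200667  32.56798956  98.39687639] [ 0.67369644 -0.44310131  0.23494758] 0.46920393765036755 [-7.30881609e-03  4.29216099e-01  1.62944485e+00  3.44671135e-05
  1.08303204e+00 -7.52555614e-03]
```

View pics/w2.png

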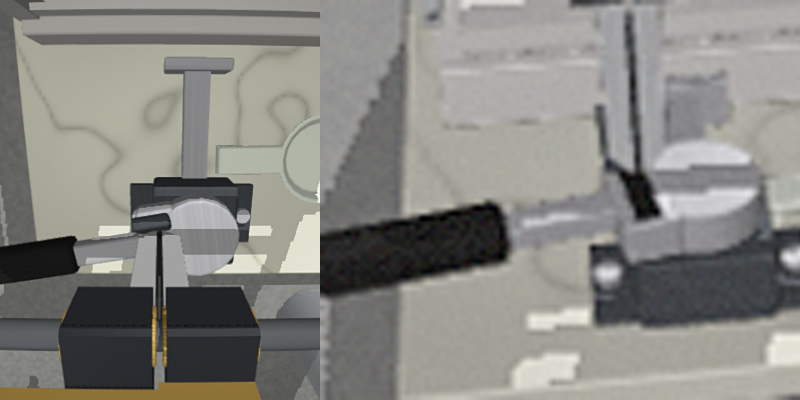

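Call:
{"method": "send_rows", "body": {"series": [[[0,-10,0,0,0],[0,-14,0,-30,0],[0,-16,-5,-65,8],[0.5,-18,-25,-70,16],[0.5,-20,-45,-70,24],[0.5,-21,-65,-70,32],[0.5,-21,-80,-70,40],[0.5,-21,-90,-70,48],[0.5,-21,-95,-70,56],[0.5,-21,-95,-70,64]]], "newtons": 5}}

```text
clock: 5.65
eef_pos: [457.5, 10.2, 168.7]
eef_rot: [3.141, -0.0, 0.447]
wrist_force: [-0.9, -0.6, 0.1]
finger_gap: 47.0
```

Call:
{"method": "send_rows", "body": {"series": [[[0.5,0,0,0,8],[0.5,0,0,0,16.5],[0.5,0,0,0,16.5],[0.5,0,0,0,16.5]]]}}

```text
clock: 6.05
eef_pos: [458.0, 10.5, 168.5]
eef_rot: [3.142, -0.0, 0.17]
wrist_force: [-0.3, -0.4, -0.1]
finger_gap: 46.8
```

```bash
python3 - <<'E'
from h import *
st=manip.read_state();print(st['eef_pos'],st['eef_rot'],st['wrist_force'],st['finger_gap'],st['joints'])
c=cam("wrist");save(c,'w3.png')
for t in('handle','lever'):
    r=manip.find_in(t,c);print(t,[(x['conf'],x['rect']) for x in r[:2]])
for q in (.14,.165,.19):
  u=np.array([-np.cos(q),-np.sin(q),0]);H=np.array([580.6,32.4,80])
  print(q,proj(c,[H,H+85*u,H+125*u,H+167*u]).round(0).tolist())
E
```

```text
[457.9891747   10.53499639 168.48113759] [ 3.14155500e+00 -3.77983924e-05  1.69876998e-01] [-0.25044835 -0.38016491 -0.14388892] 46.82483324125969 [-5.69637823e-02  1.40518329e-01  1.82565691e+00 -3.05426425e-05
  1.17537212e+00  1.34396731e+00]
handle [(0.81, [277.9, 18.3, 76.9, 233.5])]
lever []
0.14 [[318.0, 52.0], [315.0, 161.0], [314.0, 206.0], [313.0, 250.0]]
0.165 [[318.0, 52.0], [318.0, 161.0], [318.0, 206.0], [317.0, 250.0]]
0.19 [[318.0, 52.0], [320.0, 161.0], [321.0, 206.0], [322.0, 250.0]]
```

View pics/w3.png

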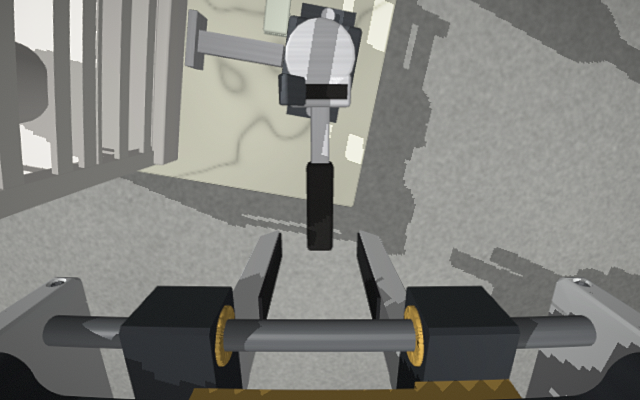

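Call:
{"method": "send_rows", "body": {"series": [[[0.5,0,0,25,0],[0.5,0,0,50,0],[0.5,0,0,75,0],[0.5,0,0,95,0],[0.5,0,0,106,0],[0.5,0,0,106,0],[0.33,0,0,106,0],[0.33,0,0,106,0],[0.33,0,0,106,0]]]}}

```text
clock: 7.1
eef_pos: [458.4, 11.0, 63.3]
eef_rot: [3.141, -0.001, 0.166]
wrist_force: [-0.2, 0.2, 0.1]
finger_gap: 31.6
```

```bash
cat > arc.py <<'E'
import sys
from h import *
# arc.py q_end rows step [gap]: rows from present pose to follow arc to q_end
H=np.array([580.6,32.4]);rad=125
def main(qe,step):
    st=manip.read_state();yaw=st['eef_rot'][2];p=st['eef_pos'];q0=yaw if abs(yaw)<2 else 0
    print('pos',p.round(1),'yaw',round(yaw,3),'geo q',round(np.arctan2(H[1]-p[1],H[0]-p[0]),3),'r',np.hypot(*(H-p[:2])).round(1),'F',st['wrist_force'].round(1),st['finger_gap'])
    Rm=R.from_euler('xyz',st['eef_rot']).as_matrix()
    n=int(np.ceil(abs(qe-q0)/step));rows=[]
    for q in np.linspace(q0,qe,n+1)[1:]:
        t=np.array([*(H-rad*np.array([np.cos(q),np.sin(q)])),p[2]])
        d=Rm.T@(t-p);rows.append([round(float(d[0]),1),round(float(d[1]),1),0,round(float(-np.degrees(q-q0)),1)])
    for i in range(0,n,10):print(rows[i:i+10])
main(float(sys.argv[1]),float(sys.argv[2]))
E
python3 arc.py 1.27 0.058; python3 arc.py 0.7 0.058
```

```text
pos [458.4  11.   63.3] yaw 0.166 geo q 0.174 r 124.0 F [-0.2  0.2  0.1] 31.6001026178227
[[-0.8, 5.9, 0, -3.2], [-0.2, 12.8, 0, -6.3], [0.7, 19.7, 0, -9.5], [2.1, 26.4, 0, -12.7], [3.8, 33.1, 0, -15.8], [5.8, 39.7, 0, -19.0], [8.2, 46.2, 0, -22.1], [11.0, 52.5, 0, -25.3], [14.1, 58.6, 0, -28.5], [17.6, 64.6, 0, -31.6]]
[[21.4, 70.4, 0, -34.8], [25.5, 75.9, 0, -38.0], [29.8, 81.3, 0, -41.1], [34.5, 86.3, 0, -44.3], [39.5, 91.1, 0, -47.4], [44.7, 95.6, 0, -50.6], [50.1, 99.9, 0, -53.8], [55.8, 103.8, 0, -56.9], [61.7, 107.4, 0, -60.1], [67.8, 110.7, 0, -63.3]]
pos [458.4  11.   63.3] yaw 0.166 geo q 0.174 r 124.0 F [-0.2  0.2  0.1] 31.6001026178227
[[-0.8, 5.7, 0, -3.1], [-0.3, 12.4, 0, -6.1], [0.6, 19.0, 0, -9.2], [1.9, 25.6, 0, -12.2], [3.4, 32.0, 0, -15.3], [5.4, 38.4, 0, -18.4], [7.7, 44.7, 0, -21.4], [10.3, 50.8, 0, -24.5], [13.2, 56.8, 0, -27.5], [16.4, 62.7, 0, -30.6]]
```

Call:
{"method": "send_rows", "body": {"series": [[[0.33,0.2,6.2,0,-2.9],[0.33,0.6,12.5,0,-5.7],[0.33,1.4,18.7,0,-8.6],[0.33,2.5,24.8,0,-11.5],[0.33,3.9,30.9,0,-14.3],[0.33,5.6,36.9,0,-17.2],[0.33,7.6,42.9,0,-20.1],[0.33,9.9,48.7,0,-22.9],[0.33,12.4,54.4,0,-25.8],[0.33,15.3,59.9,0,-28.6]]]}}

```text
clock: 8.1
eef_pos: [483.2, -45.7, 63.0]
eef_rot: [3.141, -0.001, 0.667]
wrist_force: [-0.5, 1.0, 0.5]
finger_gap: 30.8
```

```bash
python3 arc.py 1.27 0.058; python3 - <<'E'
from h import *
c=cam("wrist");save(c,'w4.png')
E
```

```text
pos [483.2 -45.7  63. ] yaw 0.667 geo q 0.676 r 124.8 F [-0.5  1.   0.5] 30.802709090218368
[[-0.0, 5.8, 0, -3.1], [0.5, 12.6, 0, -6.3], [1.5, 19.4, 0, -9.4], [2.8, 26.1, 0, -12.6], [4.4, 32.7, 0, -15.7], [6.5, 39.3, 0, -18.8], [8.9, 45.7, 0, -22.0], [11.6, 52.0, 0, -25.1], [14.7, 58.1, 0, -28.3], [18.1, 64.0, 0, -31.4]]
[[21.8, 69.8, 0, -34.5]]
```

View pics/w4.png

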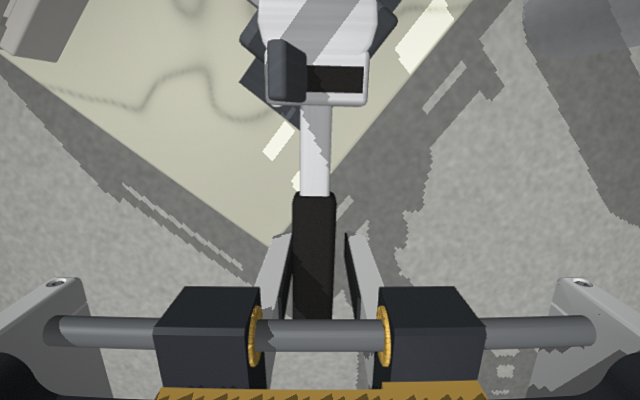

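Call:
{"method": "send_rows", "body": {"series": [[[0.33,0.2,6.2,0,-2.9],[0.33,0.6,12.5,0,-5.7],[0.33,1.4,18.7,0,-8.6],[0.33,2.5,24.8,0,-11.5],[0.33,3.9,30.9,0,-14.3],[0.33,5.6,36.9,0,-17.2],[0.33,7.6,42.9,0,-20.1],[0.33,9.9,48.7,0,-22.9],[0.33,12.4,54.4,0,-25.8],[0.33,15.3,59.9,0,-28.6]]]}}

```text
clock: 9.15
eef_pos: [532.1, -83.2, 62.8]
eef_rot: [3.141, -0.0, 1.165]
wrist_force: [-1.1, 0.7, 0.0]
finger_gap: 31.2
```

Call:
{"method": "send_rows", "body": {"series": [[[0.33,0.1,3,0,-1.4],[0.33,0.2,6,0,-2.8],[0.33,0.4,9,0,-4],[0.33,0.5,11,0,-5],[0.33,0.5,11,0,-5]]]}}

```text
clock: 9.65
eef_pos: [542.5, -87.2, 62.5]
eef_rot: [3.141, 0.0, 1.252]
wrist_force: [-0.3, -0.2, 0.9]
finger_gap: 30.7
```

```bash
python3 arc.py 1.27 1
```

```text
pos [542.5 -87.2  62.5] yaw 1.252 geo q 1.262 r 125.5 F [-0.3 -0.2  0.9] 30.708377382624054
[[0.5, 1.0, 0, -1.0]]
```

Call:
{"method": "send_rows", "body": {"series": [[[0.33,0.1,1.5,0,-0.6],[0.33,0.1,3,0,-1.2],[0.33,0.2,4,0,-1.6],[0.33,0.2,4,0,-1.6]]]}}

```text
clock: 10.05
eef_pos: [545.2, -87.7, 62.3]
eef_rot: [-3.139, -0.0, 1.28]
wrist_force: [-8.7, 5.4, 6.1]
finger_gap: 35.0
```

Call:
{"method": "send_rows", "body": {"newtons": 25, "series": [[[0.33,0.2,-6.2,0,2.9],[0.33,0.6,-12.5,0,5.7],[0.33,1.4,-18.7,0,8.6],[0.33,2.5,-24.8,0,11.5],[0.33,3.9,-30.9,0,14.3],[0.33,5.6,-36.9,0,17.2],[0.33,7.6,-42.9,0,20.1],[0.33,9.9,-48.7,0,22.9],[0.33,12.4,-54.4,0,25.8],[0.33,15.3,-59.9,0,28.6]]]}}

```text
clock: 11.05
eef_pos: [493.4, -57.0, 62.6]
eef_rot: [3.14, 0.0, 0.778]
wrist_force: [1.0, -5.8, -1.8]
finger_gap: 31.5
```

```bash
python3 arc.py 0 1
```

```text
pos [493.4 -57.   62.6] yaw 0.778 geo q 0.798 r 124.9 F [ 1.  -5.8 -1.8] 31.487724156274655
[[35.9, -90.2, 0, 44.6]]
```

Call:
{"method": "send_rows", "body": {"series": [[[0.33,0.2,-6.2,0,2.9],[0.33,0.6,-12.5,0,5.7],[0.33,1.4,-18.7,0,8.6],[0.33,2.5,-24.8,0,11.5],[0.33,3.9,-30.9,0,14.3],[0.33,5.6,-36.9,0,17.2],[0.33,7.6,-42.9,0,20.1],[0.33,9.9,-48.7,0,22.9],[0.33,12.4,-54.4,0,25.8],[0.33,15.3,-59.9,0,28.6]]]}}

```text
clock: 12.05
eef_pos: [461.7, -3.5, 62.5]
eef_rot: [3.14, 0.0, 0.279]
wrist_force: [-2.6, -6.3, 0.8]
finger_gap: 31.3
```

```bash
python3 arc.py -0.02 0.045
```

```text
pos [461.7  -3.5  62.5] yaw 0.279 geo q 0.294 r 124.2 F [-2.6 -6.3  0.8] 31.340804142106737
[[-0.7, -7.2, 0, 2.4], [-0.3, -12.5, 0, 4.9], [0.2, -17.8, 0, 7.3], [1.0, -23.1, 0, 9.8], [2.0, -28.3, 0, 12.2], [3.3, -33.5, 0, 14.7], [4.7, -38.6, 0, 17.1]]
```

Call:
{"method": "send_rows", "body": {"series": [[[0.33,0.2,-6.2,0,2.9],[0.33,0.6,-12.5,0,5.7],[0.33,1.4,-18.7,0,8.6],[0.33,2.5,-24.8,0,11.5],[0.33,3.9,-30.9,0,14.3],[0.33,5.4,-36.0,0,16.8]]]}}

```text
clock: 12.65
eef_pos: [456.8, 32.8, 62.4]
eef_rot: [3.141, 0.001, -0.014]
wrist_force: [-3.8, -5.2, 2.0]
finger_gap: 30.8
```

```bash
python3 arc.py 1.25 2;  python3 - <<'E'
from h import *
c=cam("scene");w=cam("wrist")
save(c,'w5.png',np.hstack([w['img'],cv2.resize(c['img'][165:225,290:380],(160,107))[:,:].repeat(1,0) if 0 else np.zeros((400,1,3),np.uint8)]))
d=cam("side")
o,b=w['img'],np.vstack([cv2.resize(c['img'][160:240,250:380],(325,200),interpolation=3),cv2.resize(d['img'][180:260,220:350],(325,200),interpolation=3)])
save(c,'w5.png',np.hstack([o[:,80:540],b]))
E
```

```text
pos [456.8  32.8  62.4] yaw -0.014 geo q -0.003 r 123.8 F [-3.8 -5.2  2. ] 30.798887964364344
[[86.1, 117.8, 0, -72.4]]
```

View pics/w5.png

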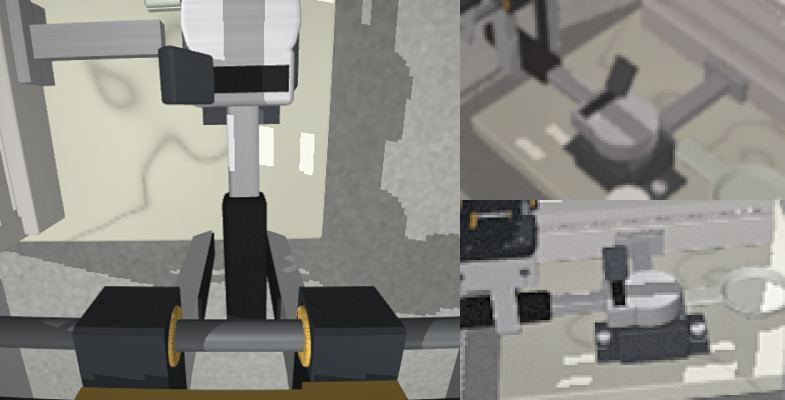

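Call:
{"method": "send_rows", "body": {"series": [[[0.33,0.2,6.2,0,-2.9],[0.33,0.6,12.5,0,-5.7],[0.33,1.4,18.7,0,-8.6],[0.33,2.5,24.8,0,-11.5],[0.33,3.9,30.9,0,-14.3],[0.33,5.6,36.9,0,-17.2],[0.33,7.6,42.9,0,-20.1],[0.33,9.9,48.7,0,-22.9],[0.33,12.4,54.4,0,-25.8],[0.33,15.3,59.9,0,-28.6]]]}}

```text
clock: 13.8
eef_pos: [471.9, -27.2, 62.5]
eef_rot: [-3.141, -0.0, 0.49]
wrist_force: [-0.1, 1.8, -0.3]
finger_gap: 30.8
```

Call:
{"method": "send_rows", "body": {"series": [[[0.33,0.2,6.2,0,-2.9],[0.33,0.6,12.5,0,-5.7],[0.33,1.4,18.7,0,-8.6],[0.33,2.5,24.8,0,-11.5],[0.33,3.9,30.9,0,-14.3],[0.33,5.6,36.9,0,-17.2],[0.33,7.6,42.9,0,-20.1],[0.33,9.9,48.7,0,-22.9],[0.33,12.4,54.4,0,-25.8],[0.33,15.3,59.9,0,-28.6]]]}}

```text
clock: 14.8
eef_pos: [513.5, -72.8, 62.5]
eef_rot: [-3.141, -0.001, 0.989]
wrist_force: [-0.9, 2.4, 0.1]
finger_gap: 31.1
```

Call:
{"method": "send_rows", "body": {"series": [[[0.33,0.2,6.2,0,-2.9],[0.33,0.6,12.5,0,-5.7],[0.33,1.4,18.7,0,-8.6],[0.33,2.5,24.8,0,-11.5],[0.33,3.9,30.9,0,-14.3]]]}}

```text
clock: 15.3
eef_pos: [541.4, -86.7, 62.4]
eef_rot: [3.142, -0.0, 1.238]
wrist_force: [-0.9, 1.4, 0.9]
finger_gap: 30.9
```

```bash
python3 arc.py 1.25 2
```

```text
pos [541.4 -86.7  62.4] yaw 1.238 geo q 1.253 r 125.4 F [-0.9  1.4  0.9] 30.895851783899996
[[0.4, -0.4, 0, -0.7]]
```

Call:
{"method": "send_rows", "body": {"series": [[[0.33,0.2,-6.2,0,2.9],[0.33,0.6,-12.5,0,5.7],[0.33,1.4,-18.7,0,8.6],[0.33,2.5,-24.8,0,11.5],[0.33,3.9,-30.9,0,14.3],[0.33,5.6,-36.9,0,17.2],[0.33,7.6,-42.9,0,20.1],[0.33,9.9,-48.7,0,22.9],[0.33,12.4,-54.4,0,25.8],[0.33,15.3,-59.9,0,28.6]]]}}

```text
clock: 16.3
eef_pos: [490.4, -53.9, 62.6]
eef_rot: [3.138, -0.0, 0.735]
wrist_force: [7.7, -16.8, -9.0]
finger_gap: 31.2
```

```bash
python3 arc.py 0 2; python3 - <<'E'
from h import *
s=cam("scene");d=cam("side")
for n,c in(('s',s),('d',d)):
  print(proj(c,[[580.6,162.4-g,50] for g in(21,10,0)]).round(1).tolist())
b=np.hstack([cv2.resize(s['img'][175:225,310:380],(400,286),interpolation=3),cv2.resize(d['img'][180:230,260:330],(400,286),interpolation=3)])
save(s,'w6.png',b)
E
```

```text
pos [490.4 -53.9  62.6] yaw 0.735 geo q 0.763 r 124.8 F [  7.7 -16.8  -9. ] 31.168003576967205
[[32.1, -87.4, 0, 42.1]]
[[352.5, 189.8], [355.9, 187.4], [359.0, 185.1]]
[[292.5, 196.8], [292.1, 194.1], [291.8, 191.8]]
```

View pics/w6.png

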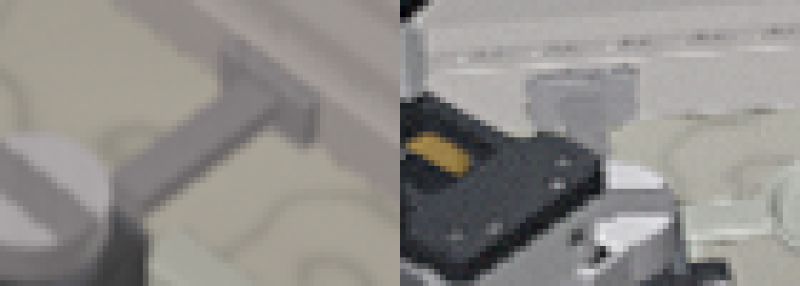

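Call:
{"method": "send_rows", "body": {"series": [[[0.33,0,1.5,0,-0.7],[0.33,0,3,0,-1.4],[0.33,0,3,0,-1.4]]]}}

```text
clock: 16.7
eef_pos: [491.8, -54.8, 62.5]
eef_rot: [3.142, -0.0, 0.762]
wrist_force: [0.2, 0.6, -0.3]
finger_gap: 31.1
```

```bash
python3 arc.py 0 2; python3 - <<'E'
from h import *
s=cam("scene");d=cam("side")
s0=cv2.imread('pics/scene0.png');d0=cv2.imread('pics/side0.png')
f=lambda im:cv2.resize(im,None,fx=8,fy=8,interpolation=3)
s1=cv2.cvtColor(s['img'],4);d1=cv2.cvtColor(d['img'],4)
b=np.vstack([np.hstack([f(s0[172:208,330:378]),f(s1[172:208,330:378])]),np.hstack([f(d0[180:215,268:316]),f(d1[180:215,268:316])])])
cv2.imwrite('pics/w7.png',b)
E
```

```text
pos [491.8 -54.8  62.5] yaw 0.762 geo q 0.776 r 124.4 F [ 0.2  0.6 -0.3] 31.121901458632607
[[34.0, -88.1, 0, 43.7]]
```

View pics/w7.png

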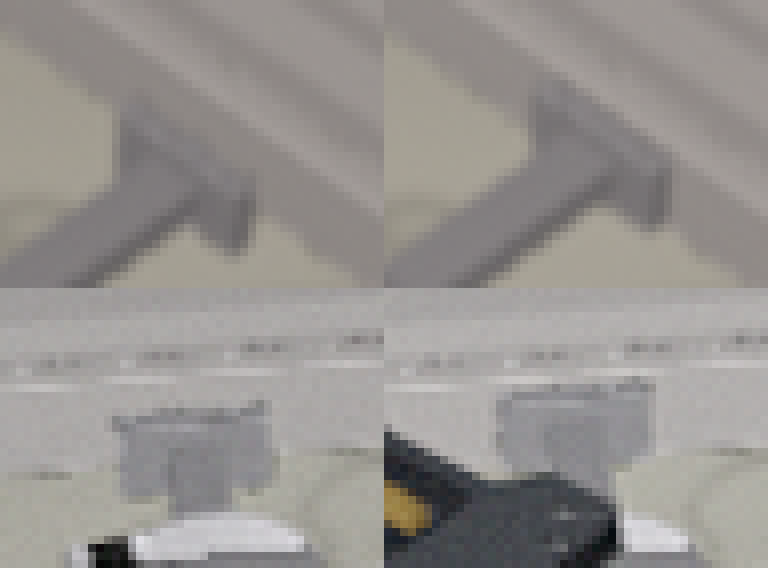

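Call:
{"method": "send_rows", "body": {"series": [[[0.33,0,-1.5,0,0.7],[0.33,0,-3,0,1.4],[0.33,0,-4.5,0,2.1],[0.33,0,-6,0,2.8],[0.33,0,-6,0,2.8]]]}}

```text
clock: 17.3
eef_pos: [487.3, -50.1, 62.5]
eef_rot: [-3.141, 0.0, 0.712]
wrist_force: [0.0, -0.6, -0.1]
finger_gap: 31.0
```

```bash
python3 arc.py 0 2; python3 - <<'E'
from h import *
w=cam("wrist");save(w,'w8.png')
E
```

```text
pos [487.3 -50.1  62.5] yaw 0.712 geo q 0.724 r 124.5 F [ 0.  -0.6 -0.1] 31.04349129841283
[[29.9, -83.2, 0, 40.8]]
```

View pics/w8.png

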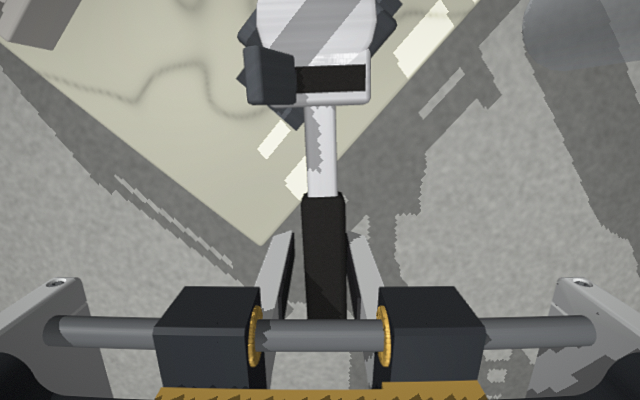

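Call:
{"method": "send_rows", "body": {"series": [[[0.33,0,-2,0,0.9],[0.33,0,-4,0,1.8],[0.33,0.1,-6,0,2.7]]]}}

```text
clock: 17.65
eef_pos: [483.5, -45.6, 62.4]
eef_rot: [3.142, 0.0, 0.663]
wrist_force: [-0.3, -2.5, 1.2]
finger_gap: 31.0
```

Call:
{"method": "send_rows", "body": {"series": [[[0.33,0,-2,0,0.9],[0.33,0,-4,0,1.8],[0.33,0.1,-6,0,2.7]]]}}

```text
clock: 17.95
eef_pos: [479.9, -40.8, 62.5]
eef_rot: [3.142, 0.0, 0.617]
wrist_force: [0.6, -1.8, 0.6]
finger_gap: 31.1
```

Call:
{"method": "send_rows", "body": {"series": [[[0.33,0,-2,0,0.9],[0.33,0,-4,0,1.8],[0.33,0.1,-6,0,2.7]]]}}

```text
clock: 18.25
eef_pos: [476.5, -35.9, 62.5]
eef_rot: [3.142, 0.0, 0.569]
wrist_force: [-0.0, -1.6, 0.3]
finger_gap: 31.2
```

Call:
{"method": "send_rows", "body": {"series": [[[0.33,0,-2,0,0.9],[0.33,0,-4,0,1.8],[0.33,0.1,-6,0,2.7]]]}}

```text
clock: 18.55
eef_pos: [473.3, -30.7, 62.4]
eef_rot: [-3.142, 0.0, 0.522]
wrist_force: [-0.5, -1.7, 0.4]
finger_gap: 30.9
```

Call:
{"method": "send_rows", "body": {"series": [[[0.33,0,-2,0,0.9],[0.33,0,-4,0,1.8],[0.33,0.1,-6,0,2.7]]]}}

```text
clock: 18.85
eef_pos: [470.6, -25.8, 62.5]
eef_rot: [3.141, -0.0, 0.475]
wrist_force: [1.9, -7.5, -1.6]
finger_gap: 30.8
```

Call:
{"method": "send_rows", "body": {"series": [[[0.33,0,-1.5,0,0.7],[0.33,0,-3,0,1.4]]]}}

```text
clock: 19.05
eef_pos: [469.4, -23.3, 62.5]
eef_rot: [3.14, -0.0, 0.451]
wrist_force: [2.7, -8.0, -2.7]
finger_gap: 30.8
```

Call:
{"method": "send_rows", "body": {"series": [[[0.33,0,-1.5,0,0.7],[0.33,0,-3,0,1.4]]]}}

```text
clock: 19.25
eef_pos: [468.2, -20.8, 62.5]
eef_rot: [3.14, -0.001, 0.427]
wrist_force: [3.8, -10.3, -4.6]
finger_gap: 31.0
```

Call:
{"method": "send_rows", "body": {"series": [[[0.33,0,-0.7,0,0.3],[0.33,0,-0.7,0,0.3]]]}}

```text
clock: 19.45
eef_pos: [467.9, -20.2, 62.4]
eef_rot: [3.14, -0.0, 0.422]
wrist_force: [3.6, -9.1, -3.9]
finger_gap: 30.8
```

```bash
python3 arc.py 0 2; python3 - <<'E'
from h import *
s=cam("scene");d=cam("side");w=cam("wrist")
s0=cv2.imread('pics/scene0.png');d0=cv2.imread('pics/side0.png');d7=cv2.imread('pics/w7.png')[288:,384:]
f=lambda im:cv2.resize(im,None,fx=8,fy=8,interpolation=3)
s1=cv2.cvtColor(s['img'],4);d1=cv2.cvtColor(d['img'],4)
save(w,'w9raw.png')
cv2.imwrite('pics/w9.png',np.vstack([np.hstack([f(s1[172:208,330:378]),f(d1[180:216,268:316])]),cv2.resize(cv2.cvtColor(w['img'],4)[:260],(768,312))]))
# subpixel tracks vs initial & earlier: pad shift
for nm,a,b,(x,y,wd,h) in(('s',s0,s1,(343,182,22,22)),('d',d0,d1,(281,194,24,11))):
    t=cv2.resize(a[y:y+h,x:x+wd],None,fx=8,fy=8,interpolation=3);im=cv2.resize(b[y-12:y+h+8,x-8:x+wd+16],None,fx=8,fy=8,interpolation=3)
    r=cv2.matchTemplate(im,t,cv2.TM_CCOEFF_NORMED);_,v,_,p=cv2.minMaxLoc(r);print(nm,v,p[0]/8-8,p[1]/8-12)
E
```

```text
pos [467.9 -20.2  62.4] yaw 0.422 geo q 0.436 r 124.4 F [ 3.6 -9.1 -3.9] 30.780110122147054
[[10.3, -53.0, 0, 24.2]]
s 0.8035500049591064 4.0 -3.0
d 0.8814299702644348 -1.0 -3.0
```

View pics/w9.png

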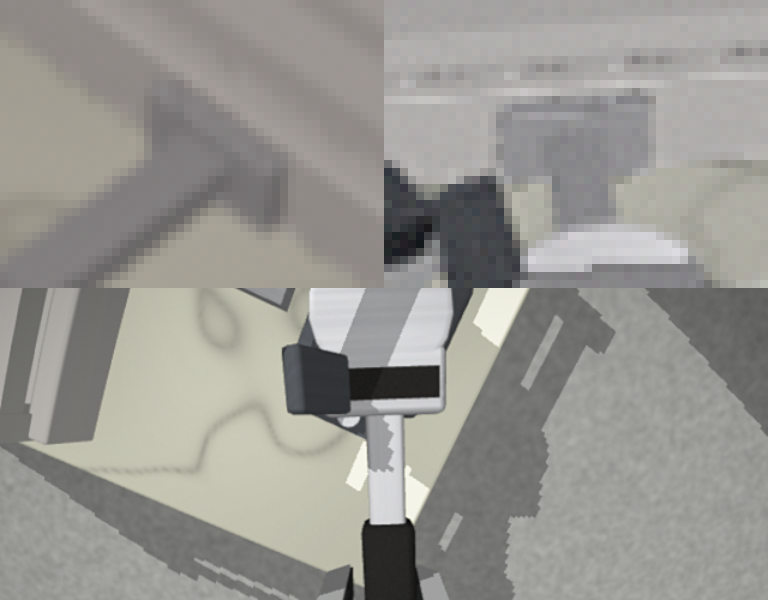

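Call:
{"method": "send_rows", "body": {"series": [[[0.33,0,-1,0,0.4],[0.33,0,-1,0,0.4],[0.33,0,-1,0,0.4]]]}}

```text
clock: 19.9
eef_pos: [467.5, -19.4, 62.5]
eef_rot: [3.14, -0.0, 0.415]
wrist_force: [3.5, -10.4, -3.9]
finger_gap: 30.9
```

Call:
{"method": "send_rows", "body": {"series": [[[0.33,0,-1,0,0.4],[0.33,0,-1,0,0.4],[0.33,0,-1,0,0.4]]]}}

```text
clock: 20.2
eef_pos: [467.2, -18.5, 62.5]
eef_rot: [3.14, -0.0, 0.408]
wrist_force: [3.4, -10.6, -4.5]
finger_gap: 31.1
```

Call:
{"method": "send_rows", "body": {"series": [[[0.33,0,2,0,-0.9],[0.33,0,4,0,-1.5],[0.45,0,4,0,-1.5],[0.45,0,4,0,-1.5],[0.45,0,4,-30,-1.5],[0.45,0,4,-65,-1.5],[0.45,0,4,-105,-1.5],[0.45,0,4,-145,-1.5],[0.45,0,4,-150,-1.5]]]}}

```text
clock: 21.1
eef_pos: [469.5, -21.2, 216.8]
eef_rot: [3.139, -0.006, 0.434]
wrist_force: [0.1, 0.1, 0.8]
finger_gap: 42.3
```

```bash
python3 - <<'E'
from h import *
st=manip.read_state();print(st['eef_pos'],st['eef_rot'],st['wrist_force'])
T=np.array([549.7,0,212.9]);Rm=R.from_euler('xyz',st['eef_rot']).as_matrix();print((Rm.T@(T-st['eef_pos'])).round(1),np.degrees(1.571-st['eef_rot'][2]))
E
```

```text
[469.52086879 -21.20769702 216.82585145] [ 3.13863165 -0.00559065  0.43444548] [0.0523227  0.08411335 0.78431472]
[81.6 14.5  4.4] 65.11977704219555
```

Call:
{"method": "send_rows", "body": {"series": [[[0.45,10,2,0,-8],[0.45,20,4,0,-16],[0.45,30,6,0,-24],[0.45,40,8,0,-32],[0.45,52,10,0,-40],[0.45,64,12,0,-48],[0.45,75,14,1,-56],[0.45,82,14.5,1,-64],[0.45,82,14.5,1,-65],[0.45,82,14.5,1,-65]]]}}

```text
clock: 22.1
eef_pos: [548.3, 0.1, 210.8]
eef_rot: [-3.14, -0.0, 1.566]
wrist_force: [0.2, -0.5, -0.7]
finger_gap: 42.3
```

```bash
cat > jaw.py <<'E'
from h import *
w=cam("wrist");print('pose',w['pose'][:3,3].round(1));save(w,'w10.png')
H=np.array([580.6,32.4])
im0=cv2.imread('pics/wrist0.png');im1=cv2.imread('pics/w10.png')
for t in('jaw','jaw_face','handle','lever'):
    r=manip.find_in(t,w);print(t,[(round(x['conf'],2),[round(v,1) for v in x['rect']]) for x in r[:2]])
r=[x for x in manip.find_in('jaw_face',w)]
g=lambda im,x0,x1:cv2.cvtColor(im,6)[0:70,x0:x1].mean(1).round(0).astype(int).tolist()
print('init arm cols',g(im0,330,345));print('now',g(im1,330,345));print('now, beside',g(im1,290,310))
print('rail z50 row',proj(w,[[580.6,162.4,50],[580.6,141.5,50],[580.6,162.4,20]]).round(1).tolist())
E
python3 jaw.py
```

```text
pose [548.8  81.5 382.2]
jaw [(0.97, [325.6, 25.8, 46.0, 88.6])]
jaw_face [(0.6, [327.1, 26.8, 43.0, 85.8])]
handle [(0.67, [210.0, 132.2, 169.0, 118.7])]
lever [(0.73, [300.9, 145.4, 28.9, 25.8])]
init arm cols [115, 164, 164, 163, 162, 163, 163, 165, 157, 124, 97, 96, 99, 138, 161, 160, 159, 159, 160, 159, 160, 160, 161, 160, 150, 127, 103, 100, 101, 101, 100, 98, 99, 145, 170, 172, 172, 172, 172, 174, 171, 128, 142, 140, 139, 139, 137, 135, 130, 106, 82, 93, 99, 117, 147, 159, 158, 157, 157, 157, 156, 155, 152, 150, 148, 145, 143, 141, 140, 140]
now [163, 164, 164, 164, 164, 165, 166, 167, 138, 99, 98, 99, 123, 157, 162, 161, 161, 161, 161, 161, 161, 162, 162, 157, 138, 113, 113, 135, 141, 140, 140, 139, 137, 138, 123, 84, 82, 95, 95, 95, 119, 162, 161, 160, 160, 160, 160, 160, 160, 161, 161, 161, 161, 161, 162, 162, 162, 161, 160, 160, 159, 157, 155, 153, 151, 148, 146, 144, 142, 142]
now, beside [164, 164, 164, 164, 164, 165, 166, 167, 140, 102, 98, 98, 121, 154, 163, 162, 162, 162, 162, 162, 162, 163, 163, 158, 142, 117, 99, 101, 102, 103, 101, 98, 102, 158, 171, 170, 170, 170, 170, 170, 171, 171, 171, 172, 172, 172, 172, 172, 173, 173, 173, 173, 173, 174, 174, 174, 174, 175, 175, 175, 175, 176, 176, 176, 176, 176, 177, 176, 177, 177]
rail z50 row [[351.8, 23.9], [351.4, 47.0], [348.9, 31.4]]
```

Call:
{"method": "send_rows", "body": {"series": [[[0.45,15,15,0,0],[0.45,35,25,0,0],[0.45,55,30,0,0],[0.45,65,32,0,0],[0.45,65,32,0,0],[0.45,65,32,0,0]]]}}

```text
clock: 23.0
eef_pos: [580.8, 64.4, 211.5]
eef_rot: [-3.142, 0.0, 1.569]
wrist_force: [-0.6, 0.1, -0.1]
finger_gap: 42.3
```

```bash
cat > gap.py <<'E'
import sys
from h import *
w=cam("wrist");print('pose',w['pose'][:3,3].round(1));save(w,sys.argv[1])
f=lambda y,x=580.6,z=50:proj(w,[x,y,z])[0].round(1).tolist()
print('rail',f(162.4),'2mm gap',f(160.4),'pad L,R',f(160,557.6),f(160,603.6),'rail z20',f(162.4,z=20))
g=cv2.cvtColor(w['img'],7)
r0=int(f(162.4)[1])-14;cx=int(f(162.4)[0])
for a,b in((cx-60,cx-40),(cx-14,cx-10),(cx-5,cx+5),(cx+10,cx+14),(cx+40,cx+60)):
  print(a,r0,g[r0:r0+32,a:b].mean(1).round(0).astype(int).tolist())
for t in('jaw','jaw_face'):
    r=manip.find_in(t,w);print(t,[(round(x['conf'],2),[round(v,1) for v in x['rect']]) for x in r[:2]])
E
python3 gap.py w11.png
```

```text
pose [580.8 145.9 382.9]
rail [318.8, 92.9] 2mm gap [318.8, 95.0] pad L,R [296.3, 95.5] [341.3, 95.4] rail z20 [318.8, 94.3]
258 78 [168, 147, 108, 152, 164, 133, 136, 164, 164, 163, 163, 162, 162, 163, 163, 159, 133, 108, 143, 173, 172, 171, 171, 171, 171, 171, 172, 172, 172, 172, 172, 173]
304 78 [170, 156, 116, 156, 160, 133, 142, 164, 164, 162, 163, 163, 162, 163, 164, 157, 124, 116, 136, 138, 137, 136, 134, 132, 121, 124, 163, 178, 177, 177, 176, 176]
313 78 [170, 155, 116, 156, 159, 133, 142, 164, 164, 163, 163, 163, 163, 163, 164, 157, 124, 116, 137, 139, 137, 137, 135, 134, 123, 128, 135, 135, 135, 135, 135, 135]
328 78 [170, 156, 116, 155, 160, 133, 142, 164, 164, 162, 162, 163, 162, 163, 164, 157, 124, 116, 138, 140, 139, 138, 137, 134, 121, 124, 164, 178, 177, 176, 176, 176]
358 78 [169, 162, 109, 152, 163, 133, 136, 164, 164, 163, 163, 162, 162, 163, 163, 158, 131, 101, 132, 164, 160, 154, 149, 147, 151, 154, 158, 162, 165, 168, 170, 172]
jaw [(0.67, [295.0, 94.1, 42.9, 80.9])]
jaw_face [(0.63, [298.2, 93.6, 41.1, 80.7])]
```

Call:
{"method": "send_rows", "body": {"series": [[[0.5,-15,-10,0,7],[0.5,-30,-25,0,14],[0.5,-45,-45,0,22],[0.5,-60,-65,0,30],[0.5,-72,-85,0,38],[0.5,-80,-100,0,46],[0.5,-85,-110,0,54],[0.5,-85,-114,0,60],[0.5,-85,-114,0,65],[0.5,-85,-114,0,65]]]}}

```text
clock: 24.15
eef_pos: [466.6, -20.4, 211.7]
eef_rot: [3.141, -0.0, 0.432]
wrist_force: [0.1, 0.0, -0.1]
finger_gap: 46.9
```

```bash
python3 arc.py 0.435 2; python3 - <<'E'
from h import *
w=cam("wrist");save(w,'w12.png')
g=cv2.cvtColor(w['img'],7)
H=np.array([580.6,32.4,80])
for r in (100,125,150):
  for q in(.39,.435,.48):
    print(r,q,proj(w,H-r*np.array([np.cos(q),np.sin(q),0]))[0].round(0),end=' ')
  y=int(proj(w,H-r*np.array([np.cos(.435),np.sin(.435),0]))[0][1]);xs=np.nonzero(g[y,270:370]<60)[0]+270;print('dark',xs.min() if len(xs) else 0,xs.max() if len(xs) else 0,np.median(xs))
E
```

```text
pos [466.6 -20.4 211.7] yaw 0.432 geo q 0.434 r 125.6 F [ 0.1  0.  -0.1] 46.93987790974507
[[0.6, 0.1, 0, -0.1]]
100 0.39 [315. 168.] 100 0.435 [319. 168.] 100 0.48 [324. 168.] dark 319 342 330.5
125 0.39 [314. 192.] 125 0.435 [319. 193.] 125 0.48 [325. 192.] dark 322 344 333.0
150 0.39 [313. 216.] 150 0.435 [319. 216.] 150 0.48 [326. 216.] dark 324 346 335.0
```

Call:
{"method": "send_rows", "body": {"series": [[[0.5,1,14,0,-6.5],[0.5,1,14,40,-6.5],[0.5,1,14,80,-6.5],[0.5,1,14,115,-6.5],[0.5,1,14,140,-6.5],[0.5,1,14,149,-6.5],[0.33,1,14,149,-6.5],[0.33,1,14,149,-6.5],[0.33,1,14,149,-6.5]]]}}

```text
clock: 25.1
eef_pos: [474.4, -32.4, 63.8]
eef_rot: [3.14, -0.002, 0.549]
wrist_force: [1.2, -0.0, 1.1]
finger_gap: 31.2
```

Call:
{"method": "send_rows", "body": {"series": [[[0.33,0,-2,0,0.9],[0.33,0,-4,0,1.8],[0.33,0,-4,0,1.8]]]}}

```text
clock: 25.4
eef_pos: [471.7, -28.7, 63.0]
eef_rot: [3.141, -0.001, 0.516]
wrist_force: [0.2, -0.9, 0.4]
finger_gap: 31.3
```

Call:
{"method": "send_rows", "body": {"series": [[[0.33,0,-2,0,0.9],[0.33,0,-4,0,1.8],[0.33,0,-4,0,1.8]]]}}

```text
clock: 25.7
eef_pos: [470.0, -25.4, 62.9]
eef_rot: [3.14, -0.001, 0.484]
wrist_force: [1.6, -2.5, 2.9]
finger_gap: 31.2
```

Call:
{"method": "send_rows", "body": {"series": [[[0.33,0,-2,0,0.9],[0.33,0,-4,0,1.8],[0.33,0,-4,0,1.8]]]}}

```text
clock: 26.0
eef_pos: [468.3, -22.1, 62.8]
eef_rot: [3.14, -0.001, 0.453]
wrist_force: [4.3, -6.1, 3.1]
finger_gap: 31.1
```

Call:
{"method": "send_rows", "body": {"series": [[[0.33,0,-2,0,0.9],[0.33,0,-4,0,1.8],[0.33,0,-4,0,1.8]]]}}

```text
clock: 26.3
eef_pos: [466.8, -18.8, 62.9]
eef_rot: [3.139, -0.002, 0.421]
wrist_force: [6.5, -8.7, 0.3]
finger_gap: 31.4
```

Call:
{"method": "send_rows", "body": {"series": [[[0.33,0,-1,0,0.5],[0.33,0,-2,0,0.9],[0.33,0,-2,0,0.9]]]}}

```text
clock: 26.6
eef_pos: [464.7, -16.1, 62.2]
eef_rot: [-3.141, 0.001, 0.406]
wrist_force: [1.0, -0.5, 0.1]
finger_gap: 30.8
```

```bash
python3 arc.py 0.435 2; python3 - <<'E'
from h import *
w=cam("wrist");save(w,'w13.png');g=cv2.cvtColor(w['img'],7)
H=np.array([580.6,32.4,80])
for r in (88,95):
  for q in(.35,.4,.45,.5,.55): print(r,q,proj(w,H-r*np.array([np.cos(q),np.sin(q),0]))[0].round(0),end=' ')
  y=int(proj(w,H-r*np.array([np.cos(.43),np.sin(.43),0]))[0][1]);xs=np.nonzero(g[y,295:370]<60)[0]+295;print('dark',xs.tolist())
E
```

```text
pos [464.7 -16.1  62.2] yaw 0.406 geo q 0.396 r 125.7 F [ 1.  -0.5  0.1] 30.83703925699309
[[0.7, 4.8, 0, -1.7]]
88 0.35 [312. 197.] 88 0.4 [321. 198.] 88 0.45 [329. 197.] 88 0.5 [338. 197.] 88 0.55 [346. 196.] dark [304, 305, 306, 307, 308, 309, 310, 311, 312, 313, 314, 315, 316, 317, 318, 319, 320, 321, 322, 323, 324, 325, 326, 327, 328, 329, 330, 331, 332, 333, 334, 335, 336, 337, 338, 339, 340, 341, 342, 343, 344, 345]
95 0.35 [312. 210.] 95 0.4 [321. 210.] 95 0.45 [330. 210.] 95 0.5 [339. 210.] 95 0.55 [348. 209.] dark [304, 305, 306, 307, 308, 309, 310, 311, 312, 313, 314, 315, 316, 317, 318, 319, 320, 321, 322, 323, 324, 325, 326, 327, 328, 329, 330, 331, 332, 333, 334, 335, 336, 337, 338, 339, 340, 341, 342, 343, 344, 345, 346, 347]
```

Call:
{"method": "send_rows", "body": {"series": [[[0.33,0,1.5,0,0],[0.33,0,3,0,0],[0.42,0,3,0,0],[0.42,0,3,0,0],[0.42,0,3,-30,0],[0.42,0,3,-65,0],[0.42,0,3,-105,0],[0.42,0,3,-145,0],[0.42,0,3,-149,0],[0.42,0,3,-149,0]]]}}

```text
clock: 27.65
eef_pos: [466.5, -19.1, 212.0]
eef_rot: [3.141, -0.002, 0.407]
wrist_force: [0.3, 0.9, 0.1]
finger_gap: 39.1
```

Call:
{"method": "send_rows", "body": {"series": [[[0.42,15,3,0,-8],[0.42,30,6,0,-16],[0.42,45,7,0,-24],[0.42,60,8,0,-32],[0.42,75,7,0,-40],[0.42,90,4,0,-48],[0.42,105,0,0,-56],[0.42,120,-8,0,-64],[0.42,135,-20,0,-67],[0.42,138,-28,0,-67]]]}}

```text
clock: 28.65
eef_pos: [581.9, 62.1, 209.2]
eef_rot: [-3.139, -0.0, 1.577]
wrist_force: [0.1, 0.2, -0.4]
finger_gap: 39.5
```

```bash
python3 - <<'E'
from h import *
st=manip.read_state();print(st['eef_pos'],st['eef_rot'],st['wrist_force'])
T=np.array([580.8,64.4,211.5]);Rm=R.from_euler('xyz',st['eef_rot']).as_matrix();print((Rm.T@(T-st['eef_pos'])).round(1),np.degrees(1.569-st['eef_rot'][2]))
E
python3 gap.py w14.png
```

```text
[581.87502838  62.13862256 209.16248173] [-3.13851250e+00 -9.30100519e-08  1.57736370e+00] [ 0.118098    0.15766158 -0.39338177]
[ 2.3 -1.1 -2.3] -0.47920442667989954
pose [581.8 143.6 380.6]
rail [319.0, 90.5] 2mm gap [319.0, 92.6] pad L,R [296.3, 92.9] [341.7, 93.2] rail z20 [319.1, 92.1]
259 76 [117, 119, 169, 165, 119, 139, 165, 165, 164, 163, 163, 163, 164, 164, 160, 136, 103, 126, 166, 173, 172, 172, 172, 172, 172, 172, 173, 173, 173, 173, 174, 174]
305 76 [134, 117, 170, 164, 131, 130, 166, 165, 164, 163, 164, 163, 164, 165, 160, 143, 120, 127, 142, 138, 138, 136, 133, 128, 104, 148, 178, 178, 176, 177, 176, 177]
314 76 [144, 113, 155, 166, 141, 126, 165, 166, 163, 163, 163, 164, 163, 164, 161, 147, 121, 125, 142, 139, 138, 138, 134, 132, 115, 124, 137, 136, 135, 136, 136, 136]
329 76 [143, 112, 156, 167, 140, 123, 165, 166, 163, 164, 163, 164, 164, 164, 161, 150, 120, 121, 143, 140, 139, 138, 137, 134, 112, 135, 170, 178, 177, 177, 177, 177]
359 76 [167, 115, 124, 169, 164, 119, 144, 165, 164, 163, 163, 163, 163, 164, 164, 159, 135, 102, 128, 162, 162, 156, 150, 147, 149, 153, 158, 162, 165, 168, 171, 172]
jaw [(0.7, [294.3, 92.4, 46.1, 82.9])]
jaw_face [(0.91, [295.4, 95.8, 43.4, 77.4])]
```

```bash
python3 - <<'E'
from h import *
w=cam("wrist");s=cam("scene");d=cam("side")
H=np.array([580.6,32.4,0])
for nm,c in(('w',w),('d',d),('s',s)):
  for t in('lever','handle','bottle','cups','spoon_rest'):
    r=manip.silhouettes(t,c)
    for x in r[:1]:
      ys,xs=np.nonzero(x['pixels']);print(nm,t,round(x['conf'],2),[round(v) for v in x['rect']],xs.mean().round(1),ys.mean().round(1))
  for q in(.4,.5):
    u=np.array([-np.cos(q),-np.sin(q),0]);n=np.array([np.sin(q),-np.cos(q),0])
    print(q,'cw',proj(c,H+27*u-25*n+[0,0,95])[0].round(0),'acw',proj(c,H+27*u+25*n+[0,0,95])[0].round(0),'grip',proj(c,H+125*u+[0,0,80])[0].round(0))
    for k in(-1,1):
      x,y=proj(c,H+27*u+k*25*n+[0,0,95])[0].astype(int);print('grey',k,c['img'][y-2:y+3,x-2:x+3].mean().round(0))
E
```

```text
w handle 0.81 [177, 192, 165, 91] 273.6 236.1
w bottle 0.6 [392, 260, 47, 26] 412.0 275.4
w cups 0.69 [179, 0, 96, 24] 232.8 9.6
w spoon_rest 0.71 [337, 140, 101, 60] 395.1 168.4
0.4 cw [283. 214.] acw [304. 256.] grip [212. 262.]
grey -1 134.0
grey 1 100.0
0.5 cw [282. 217.] acw [307. 258.] grip [218. 271.]
grey -1 77.0
grey 1 99.0
d handle 0.98 [229, 202, 82, 48] 271.0 226.8
d bottle 0.87 [349, 196, 36, 86] 365.3 245.3
d cups 0.56 [247, 107, 31, 53] 262.9 130.1
d spoon_rest 0.73 [309, 209, 43, 19] 334.2 216.6
0.4 cw [280. 207.] acw [290. 219.] grip [243. 234.]
grey -1 66.0
grey 1 157.0
0.5 cw [279. 208.] acw [292. 220.] grip [245. 237.]
grey -1 67.0
grey 1 177.0
s lever 0.53 [300, 185, 12, 18] 306.1 193.2
s handle 0.68 [241, 184, 85, 42] 292.2 202.5
s bottle 0.63 [298, 238, 36, 80] 316.6 279.0
s cups 0.83 [351, 82, 32, 58] 368.6 96.8
s spoon_rest 0.89 [335, 213, 52, 43] 361.7 236.0
0.4 cw [309. 189.] acw [299. 206.] grip [261. 189.]
grey -1 82.0
grey 1 113.0
0.5 cw [307. 190.] acw [299. 207.] grip [259. 193.]
grey -1 70.0
grey 1 89.0
```

```bash
python3 - <<'E'
from h import *
s=cam("scene");d=cam("side");w=cam("wrist")
H=np.array([580.6,32.4,0])
def corners(q,l):
    u=np.array([-np.cos(q),-np.sin(q),0]);n=np.array([np.sin(q),-np.cos(q),0]);a=-n*np.sin(l)+[0,0,np.cos(l)];b=-n*np.cos(l)-np.array([0,0,np.sin(l)])
    return [H+[0,0,49]+(27+i*11)*u+r*a+t*4*b for i in(-1,1) for r in(36,63) for t in(-1,1)]
def mask(c,pts):
    m=np.zeros((400,640),np.uint8);cv2.fillConvexPoly(m,cv2.convexHull(proj(c,pts).round().astype(np.int32)),1);return m>0
for nm,c in(('s',s),('d',d),('w',w)):
  g=cv2.cvtColor(c['img'],7).astype(float)
  best=[]
  for q in np.arange(.3,.65,.05):
    # grip darkness score
    u=np.array([-np.cos(q),-np.sin(q),0]);n=np.array([np.sin(q),-np.cos(q),0])
    gm=mask(c,[H+r*u+t*10*n+[0,0,80] for r in(88,164) for t in(-1,1)])
    best.append((round(q,2),round(g[gm].mean()),[round(g[mask(c,corners(q,l))].mean()) for l in(-.5,0,.15,.3,.4,.5)]))
  print(nm,*best,sep='\n')
E
```

```text
s
(np.float64(0.3), 116, [110, 86, 85, 94, 106, 112])
(np.float64(0.35), 97, [109, 89, 83, 89, 99, 109])
(np.float64(0.4), 76, [108, 91, 85, 84, 96, 103])
(np.float64(0.45), 52, [110, 92, 88, 86, 91, 98])
(np.float64(0.5), 47, [114, 94, 87, 84, 88, 93])
(np.float64(0.55), 54, [114, 94, 91, 86, 85, 89])
(np.float64(0.6), 68, [119, 94, 92, 87, 87, 88])
d
(np.float64(0.3), 104, [119, 103, 99, 90, 92, 90])
(np.float64(0.35), 78, [126, 104, 97, 89, 91, 90])
(np.float64(0.4), 52, [130, 107, 99, 89, 85, 88])
(np.float64(0.45), 38, [138, 106, 99, 89, 78, 84])
(np.float64(0.5), 36, [144, 109, 99, 86, 79, 83])
(np.float64(0.55), 43, [147, 109, 100, 86, 79, 84])
(np.float64(0.6), 67, [154, 111, 98, 86, 79, 83])
w
(np.float64(0.3), 75, [102, 84, 80, 79, 125, 137])
(np.float64(0.35), 45, [104, 83, 83, 73, 112, 136])
(np.float64(0.4), 30, [105, 82, 89, 73, 97, 132])
(np.float64(0.45), 44, [107, 78, 90, 76, 78, 126])
(np.float64(0.5), 61, [107, 79, 87, 81, 74, 116])
(np.float64(0.55), 75, [108, 80, 86, 88, 74, 103])
(np.float64(0.6), 78, [109, 86, 81, 93, 79, 94])
```

Call:
{"method": "send_rows", "body": {"series": [[[0.5,-15,-10,0,7],[0.5,-30,-25,0,14],[0.5,-45,-45,0,22],[0.5,-60,-65,0,30],[0.5,-72,-85,0,38],[0.5,-80,-100,0,46],[0.5,-84,-110,0,54],[0.5,-84,-114,0,60],[0.5,-84,-114,0,64.5],[0.5,-84,-114,0,64.5]]]}}

```text
clock: 30.85
eef_pos: [468.4, -23.5, 211.6]
eef_rot: [3.141, -0.0, 0.449]
wrist_force: [-0.1, -0.5, -0.1]
finger_gap: 46.7
```

```bash
cat > chk.py <<'E'
from h import *
st=manip.read_state();print(st['eef_pos'],st['eef_rot'],st['wrist_force'],st['clock'])
w=cam("wrist");save(w,'w15.png')
g=cv2.cvtColor(w['img'],7).astype(float)
H=np.array([580.6,32.4,0])
def corners(q,l):
    u=np.array([-np.cos(q),-np.sin(q),0]);n=np.array([np.sin(q),-np.cos(q),0]);a=-n*np.sin(l)+[0,0,np.cos(l)]
    return [H+[0,0,49]+(27+i*11)*u+r*a for i in(-1,1) for r in(36,63)]
def mask(c,pts):
    m=np.zeros((400,640),np.uint8);cv2.fillConvexPoly(m,cv2.convexHull(proj(c,pts).round().astype(np.int32)),1);return m>0
def grip(q):
    u=np.array([-np.cos(q),-np.sin(q),0]);n=np.array([np.sin(q),-np.cos(q),0])
    return g[mask(w,[H+r*u+t*10*n+[0,0,80] for r in(88,145) for t in(-1,1)])].mean()
qs=np.arange(.2,1.3,.01);v=[grip(q) for q in qs];q=np.median(qs[np.array(v)<min(v)+3]);print('q',q,min(v))
y=int(proj(w,corners(q,.5)[1])[0][1])
u=np.array([-np.cos(q),-np.sin(q),0])
for l in(-.5,0,.15,.3,.4,.5):print(l,proj(w,np.mean(corners(q,l)[1::2],0))[0].round(0))
yy=int(proj(w,np.mean(corners(q,.5)[1::2],0))[0][1])
print(yy,g[yy-2:yy+3,260:360:2].mean(0).round(0).astype(int).tolist())
E
python3 chk.py
```

```text
[468.37060331 -23.47552099 211.64135094] [ 3.14137183e+00 -3.40110425e-04  4.48929532e-01] [-0.08966737 -0.52003694 -0.06492432] 30.85
q 0.4200000000000002 34.18793103448276
-0.5 [352.  90.]
0 [316.  88.]
0.15 [305.  88.]
0.3 [294.  88.]
0.4 [287.  88.]
0.5 [281.  88.]
88 [187, 187, 188, 189, 189, 189, 188, 189, 187, 187, 188, 191, 152, 77, 89, 90, 76, 47, 47, 46, 46, 46, 46, 48, 53, 50, 49, 51, 55, 59, 72, 88, 87, 87, 91, 102, 107, 99, 102, 103, 108, 164, 147, 180, 178, 179, 179, 179, 179, 180]
```

Call:
{"method": "send_rows", "body": {"series": [[[0.5,0,-3,40,1],[0.5,0,-3,80,1],[0.5,0,-3,115,1],[0.5,0,-3,140,1],[0.5,0,-3,149,1],[0.33,0,-3,149,1],[0.33,0,-3,149,1],[0.33,0,-3,149,1]]]}}

```text
clock: 31.7
eef_pos: [467.9, -20.8, 63.8]
eef_rot: [3.14, -0.002, 0.433]
wrist_force: [0.1, 0.3, 0.5]
finger_gap: 31.6
```

Call:
{"method": "send_rows", "body": {"series": [[[0.33,0.2,6.2,0,-2.9],[0.33,0.6,12.5,0,-5.7],[0.33,1.4,18.7,0,-8.6],[0.33,2.5,24.8,0,-11.5],[0.33,2.5,24.8,0,-11.5]]]}}

```text
clock: 32.2
eef_pos: [480.5, -42.6, 63.4]
eef_rot: [3.14, -0.001, 0.634]
wrist_force: [0.4, 0.6, 0.6]
finger_gap: 30.8
```

Call:
{"method": "send_rows", "body": {"series": [[[0.33,0,-3,0,1.4],[0.33,0,-6,0,2.7],[0.33,0,-9,0,4],[0.33,0,-9,0,4]]]}}

```text
clock: 32.6
eef_pos: [474.2, -34.5, 62.6]
eef_rot: [3.142, -0.0, 0.563]
wrist_force: [0.2, -0.5, -0.4]
finger_gap: 30.9
```

Call:
{"method": "send_rows", "body": {"series": [[[0.33,0,-2,0,0.9],[0.33,0,-4,0,1.8],[0.33,0,-4,0,1.8]]]}}

```text
clock: 32.9
eef_pos: [472.2, -31.4, 62.4]
eef_rot: [-3.141, 0.0, 0.532]
wrist_force: [0.2, 0.7, -0.8]
finger_gap: 30.9
```

Call:
{"method": "send_rows", "body": {"series": [[[0.33,0,-2,0,0.9],[0.33,0,-4,0,1.8],[0.33,0,-4,0,1.8]]]}}

```text
clock: 33.2
eef_pos: [470.2, -28.0, 62.4]
eef_rot: [3.141, -0.0, 0.5]
wrist_force: [1.9, -1.4, -0.7]
finger_gap: 31.5
```

Call:
{"method": "send_rows", "body": {"series": [[[0.33,0,-2,0,0.9],[0.33,0,-4,0,1.8],[0.33,0,-4,0,1.8]]]}}

```text
clock: 33.5
eef_pos: [468.5, -24.7, 62.4]
eef_rot: [3.141, -0.0, 0.468]
wrist_force: [3.5, -3.6, -2.0]
finger_gap: 30.7
```

Call:
{"method": "send_rows", "body": {"series": [[[0.33,0,-1,0,0.5],[0.33,0,-2,0,0.9],[0.33,0,-2,0,0.9]]]}}

```text
clock: 33.8
eef_pos: [467.7, -23.1, 62.4]
eef_rot: [3.141, -0.001, 0.453]
wrist_force: [4.5, -5.0, -3.6]
finger_gap: 31.0
```

Call:
{"method": "send_rows", "body": {"series": [[[0.33,0,3,0,-1.4],[0.33,0,6,0,-2.7],[0.33,0,9,0,-4],[0.5,0,9,0,-4],[0.5,0,9,0,-4],[0.5,0,9,-30,-4],[0.5,0,9,-65,-4],[0.5,0,9,-105,-4],[0.5,0,9,-145,-4],[0.5,0,9,-149,-4]]]}}

```text
clock: 34.8
eef_pos: [472.8, -31.0, 216.0]
eef_rot: [3.137, -0.006, 0.523]
wrist_force: [-0.0, -0.9, 0.4]
finger_gap: 47.1
```

```bash
python3 chk.py
```

```text
[472.81671074 -30.96982168 216.03401412] [ 3.13722902 -0.0057009   0.52343132] [-0.0038695  -0.87241378  0.35555032] 34.8
q 0.5500000000000003 34.5896309314587
-0.5 [353.  90.]
0 [318.  90.]
0.15 [307.  90.]
0.3 [296.  91.]
0.4 [290.  91.]
0.5 [284.  92.]
91 [184, 186, 188, 188, 189, 189, 188, 188, 187, 189, 173, 80, 87, 86, 64, 48, 47, 48, 48, 48, 48, 47, 41, 32, 29, 30, 29, 28, 36, 39, 40, 37, 37, 38, 38, 38, 37, 34, 35, 36, 29, 158, 127, 181, 179, 179, 179, 179, 180, 180]
```

```bash
python3 -c "
from cell import manip
print(manip.sign_off())"
```

```text
the job is handed in; nothing more can be done
None
```

I handed the job in at about 35 s: the lever is fully over to the clockwise side and, as far as I can tell, the jaw is shut against the foot rail.

**What I did**
- I tipped the lever clockwise before moving the handle at all. I then swung the handle anticlockwise to its far stop; it ran free at about 1 N, and the stop read about 10 N.
- I wound clockwise in two strokes at about 6 N, until the force rose to about 17 N and a tooth jumped.
- I pressed again and a second tooth jumped at about 11 N or a little more, one tooth pitch further on. A last press reached about 6–7 N with no jump.

**Last checks**
- **Lever:** it leans about 0.5, on its clockwise stop. After the second jump it had rested at about 0.37, so I swung the handle back into a tooth to let it drop fully.
- **Jaw:** the pad looked the same before and after the second press, with no marble showing between it and the rail. I did not photograph it again after the last press.
- **Bystanders:** the bottle and spoon rest were detected within a few pixels of where they started. The cups match in the scene view; the side view is unclear, because its detection box changed size.

**What disagreed**
- The pictures fix the gap between jaw and rail only to about 1 mm. That it is shut rests mainly on the two jumps one pitch apart and the pad staying put.
- The force rose more gently than a sharp stop on the slow presses, about 0.5–1 N per mm at the grip.
- The first press passed the 15 N at which the teeth may jump, by about 2 N.

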